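Dock a flow chip along the rail and lock it in

TASK

Load the flow chip into the reading dock with the fingertips only, pushing it gently on the deck and never picking it up: first push it back until its long side lies flat against the rail, then slide it along the rail, contact strip first, under the white contact head until it is fully home in the corner against the end stop. Then lock it in: push the dark keeper arm round on its pivot, from the robot's side round by the right, until it meets its stop square behind the chip's rear end. Leave the caps, the syringe and the marker where they are.

Things in the scene. Friction and masses are not known exactly. Their poses are not given: they have to be found in the camera images.
- dock: Reading dock, fixed: light grey metal deck plate 110 (x) x 260 (y) mm; the chip slides on its top, 16 mm above the bench. Origin: centre of its underside, at bench height. +x points away from the robot towards the rail, +y to the robot's left along the rail to the pocket (when its yaw is 0). The deck is open at the front and at the right end.
- rail (a point): Middle of the dark rail's face at deck height (dock x = +43, y = 0, z = +16 mm). The rail runs the whole length of the deck's far edge, parallel to dock y, 12 mm wide; its top is 10 mm above the deck.
- pocket_corner (a point): Inner corner of the pocket at deck height, where the rail's face and the end stop's face meet (dock x = +43, y = +118, z = +16 mm). The pocket is 40.5 mm wide (dock x = +2.5 to +43 mm) for the 38 mm chip.
- pocket_mouth (a point): Middle of the pocket's mouth at deck height (dock x = +23, y = +73 mm). On its near side a dark cheek, 12 mm thick and 14 mm high above the deck with a rounded nose, runs from here to the end stop.
- contact_head (a point): Middle of the top of the white contact head, 30 mm above the deck, which bridges the pocket from dock y = +90 to +130 mm; its underside is 14 mm above the deck.
- chip: Flow chip: flat grey and white plastic cartridge 38 (x) x 75 (y) x 12 mm, about 45 g, loose on the deck; two 9 mm ports rise 6 mm on its top (y = -30 and +1 mm); brass contacts at its +y end, which goes in first. Origin: centre of its underside. Starts off the rail, turned up to 0.3 rad. Fully home its origin is at dock x = +24, y = +80.5, z = +16 mm, its axes parallel to the dock's.
- keeper (a joint): Angle (rad) of the keeper, a dark arm on an upright pivot that stays where left (0.5 N at its knob turns it). 0: it points to dock -x, to the robot. Grows counter-clockwise from above: 1.57 = points to dock -y, away from the contact head; 3.14, its hard stop = points at the rail, behind the rear end of a chip that is home, with 1.5 mm play. Starts at -0.15 to 0.45; other stop -0.4.
- keeper_pivot (a point): Pivot axis of the keeper, at the top of its 16 mm round hub, 11 mm above the deck (dock x = -13, y = +36.5 mm). The arm is 10 mm wide, lies 2 to 10 mm above the deck and ends 41 mm from this axis.
- keeper_knob (a point): Top centre of the small upright black knob on the keeper arm: 9 mm in diameter, from 10 to 22 mm above the deck, 30 mm from the pivot axis. Moves with the arm.
- blue_cap: Bystander: small blue screw cap, 21 x 21 x 12 mm, on the deck's front left corner. Origin: centre of its underside.
- syringe: Bystander: small white syringe without needle, 61 mm long, 10 mm thick, lying on the bench off the dock's right end. Origin: centre of its underside; its y axis is its length.
- marker: Bystander: black marker, 136 mm long, 13 mm thick, lying on the bench behind the rail. Origin: centre of its underside; its y axis is its length.
- big_cap: Bystander: blue screw cap 34 mm wide, 14 mm high, on the bench behind the contact head. Origin: centre of its underside.
Not all that is in view belongs to the job. Of the things like the chip, leave any that is green or orange; of the rest the larger one is meant.

How it is judged:
On the way, in this order (a step that is already met when the one before it is completed fails the run):
1. the chip lies flat against the rail (long side within 3 mm and 0.06 rad), its contact end not yet in the pocket (x of chip in the frame of dock above 0.021 m and angle between the y axis of chip and the y axis of dock, either way round below 0.06 rad and y of chip in the frame of dock below 0.035 m), for 0.2 s.
2. the chip is fully home in the corner, within 3 mm of rail and end stop (x of chip in the frame of dock between 0.021 and 0.0265 m and y of chip in the frame of dock above 0.0775 m and z of chip in the frame of dock below 0.0185 m and angle between the y axis of chip and the y axis of dock, either way round below 0.06 rad), for 0.2 s.
3. the keeper arm stands square behind the chip (value of joint keeper above 3 rad), for 0.2 s.
At the end, for the whole second after the job is handed in: The chip rests on the deck fully home in the corner pocket (within 3 mm of the rail and of the end stop, parallel within 0.06 rad), the keeper stands behind it at its stop (above 3.0 rad), and the bystanders are within 20 mm of where they were (all of step 2 and value of joint keeper above 3 rad and linear speed of chip below 0.01 m/s and distance of each of blue_cap, syringe, marker, big_cap from where it was at the start of the episode below 0.02 m); the robot touches nothing.
It fails at once if the fingers press or squeeze the chip with more than 40 N (contact force between the fingers and chip above 40 N).
It fails at once if the chip is lifted (5 mm off the deck) or tipped (0.2 rad) (z of chip in the frame of dock above 0.021 m or angle between chip's own z axis and vertical above 0.2 rad).
It fails at once if the chip is brought to the pocket (contact end within 15 mm of its mouth) more than 8 mm off the rail (y of chip in the frame of dock above 0.0205 m and x of chip in the frame of dock below 0.016 m).
It fails at once if a bystander is moved by more than 20 mm (distance of any of blue_cap, syringe, marker, big_cap from where it was at the start of the episode above 0.02 m).
It also fails if it takes over 51 s, if anything falls off the work surface, if the arm or the gripper's body presses on something with over 40 N, if the wrist force passes 120 N, or if a joint passes its speed limit or range.

ROBOT

A 6-joint arm with a two-finger parallel gripper is mounted at the origin on a cart in front of the work surface, level with it; the furniture and walls round the work are solid. World frame = base frame: x ahead of the robot, y to its left, z up, the work surface at z = 0. Lengths are in m, angles in rad, forces in N, time in s.
With the tool pointing down it reaches from about 0.15 to 0.775 m from the base axis. Payload 6.1 kg.
Tool frame: the origin (TCP) lies at the very end of the fingers, on their centre line; the grasp point (between the pads) lies 19 mm behind it; z points along the fingers, y is the direction in which the jaws open and shut (so a half turn about z gives the same grasp; the last joint's range is limited). The gripper opens to 85 mm and grips with 20 to 120 N. Pads are 22 mm wide; open, the fingers measure 114 mm over their backs; the gripper's body (76 mm by 85 mm) begins 54 mm behind the grasp point. The pads swing forward as they close: fully open they stand 13 mm farther back than shut.
Start: joints at [1.138, 0.126, -0.04, 1.405, 0, 1.571], TCP at [0.22, 0.477, 0.231] pointing down, gripper open.
Joint ranges: [-2.72, 2.72], [-0.95, 1.95], [-1.27, 1.35], [-1.78, 2.02], [-1.46, 1.47], [-3.14, 3.14]. Speed limits (rad/s): [2.39, 2.39, 3.01, 3.14, 3.14, 3.14].

INTERFACE

Orientations are given as a unit quaternion [x, y, z, w].
In Python, from station import r gives the robot as it stands.
- The arm moves only by the shell command python3 -m inch 'ROWS'. ROWS is JSON, one flat list of numbers, 5 for each row, row after row: the shift along the tool's x, y, z in mm, then the turn about the tool's z in degrees, then the opening, from -1 (shut) to 1 (fully open), so that 0 is half open. In form: [x, y, z, spin, grip, x, y, z, spin, grip, ...]. A call has 1 to 10 rows; each row is the pose to reach, as a shift and turn from the pose measured when the call began, along the tool's axes at that moment; what a row does not reach only later rows make up. A row lasts 1/8 s, in which the tool goes at most 62.5 mm and 10.7 degrees, less where a joint would pass 70% of its speed; a pose out of reach is approached as far as the arm can. A call with a gripper value outside its range is refused whole. The fingers move at their own pace and stop on an object; the grip force is fixed at half the most. Time passes only in rows, so rows that repeat a pose let the fingers close. It gives the time, the measured TCP pose, the force and the opening at its end, in the units of the state.
- r.state(): the state, without advancing time (a new reading comes with each control period).
- r.get_image(name): name is "scene" or "top" or "wrist"; returns (picture, depth): 420x560x3 uint8, red, green, blue; 420x560 float32, m along the optical axis (not along the pixel's ray), 0 where there is no reading.
- r.calibration(name): a dict with "fovy" (degrees; the focal length in pixels is half the picture's height over the tangent of half this angle, whatever the lens; pixels are square), "cx", "cy" (the principal point, pixels), "D" ([k1, k2, p1, p2, k3] as OpenCV has them; the pictures are not rectified), "view" (4x4, takes a point from world to camera coordinates); the wrist camera has in their place "tool_from_camera" (4x4, takes a point from camera to tool coordinates, whose origin is the TCP and whose axes are the flange's). Camera axes: x right, y down, z forward; pixel columns grow to the right and rows downward; lengths in m; the calibration is good to about 2 mm. A picture is of the moment at which its call begins: read the wrist's pose just before it. calibration takes no time and is no camera call.
- r.close_job(): hands the job in, once; it reports no verdict.
The state is a dict: "time": time; "joint_pos": joint angles; "joint_velocities": joint speeds; "effort": joint torques, N m; "tcp_pos": TCP position; "tool_rot": TCP orientation; "wrist_force": force on the tool from outside, world axes, zero at the start; "wrist_torque": the same for the moment, N m; "gripper_width": finger opening in m.
Only numpy, scipy, OpenCV 4.12 (cv2) and the standard library are available. Lean on these libraries where they do the work, as an engineer would, in place of code of your own. Each camera call takes 0.05 s, during which the arm holds its last target. There are 200 camera calls.

## Working session

There is one attempt and no reset: what is moved stays moved. The work goes in short steps, Python scripts to look and compute and a shell command to move; the robot and the scene stay as the last step left them, time stands still between calls to the robot, and variables do not carry over. Pictures are saved under pics/ and viewed, about 8 in all and at most 12, crops included, and the job is handed in when it is done.

```bash
mkdir -p pics; cat > h.py <<'E'
import numpy as np, cv2
from station import r
from scipy.spatial.transform import Rotation as R
def K(c,h=420):
    f=h/2/np.tan(np.radians(c["fovy"])/2); return np.array([[f,0,c["cx"]],[0,f,c["cy"]],[0,0,1]])
def snap(name,fn,crop=None,s=1):
    st=r.state(); p,d=r.get_image(name); np.savez(f"pics/{fn}.npz",d=d,p=p,tp=st["tcp_pos"],tr=st["tool_rot"])
    q=p[:,:,::-1]
    if crop: x0,y0,x1,y1=crop; q=q[y0:y1,x0:x1]
    if s!=1: q=cv2.resize(q,None,fx=s,fy=s,interpolation=cv2.INTER_CUBIC)
    cv2.imwrite(f"pics/{fn}.png",q)
def cam2world(name,fn):
    c=r.calibration(name)
    if "view" in c: return np.linalg.inv(np.array(c["view"]))
    z=np.load(f"pics/{fn}.npz"); T=np.eye(4); T[:3,:3]=R.from_quat(z["tr"]).as_matrix(); T[:3,3]=z["tp"]
    return T@np.array(c["tool_from_camera"])
def onplane(name,fn,pix,z):
    c=r.calibration(name); u=cv2.undistortPoints(np.array(pix,float).reshape(-1,1,2),K(c),np.array(c["D"],float)).reshape(-1,2)
    M=cam2world(name,fn); d=np.c_[u,np.ones(len(u))]@M[:3,:3].T; o=M[:3,3]
    return o+d*((np.asarray(z)-o[2])/d[:,2])[:,None]
def proj(name,fn,P):
    c=r.calibration(name); M=np.linalg.inv(cam2world(name,fn))
    rv=cv2.Rodrigues(M[:3,:3])[0]
    return cv2.projectPoints(np.array(P,float),rv,M[:3,3],K(c),np.array(c["D"],float))[0].reshape(-1,2)
E
python3 - <<'E'
from h import *
print(r.state()); snap("top","t0",s=1.4)
c=r.calibration("top");print(c)
E
```

```text
{'time': 0.0, 'joint_pos': array([ 1.13799107e+00,  1.26386047e-01, -4.06168626e-02,  1.40540767e+00,
        1.06043349e-05,  1.57076969e+00]), 'joint_velocities': array([ 0.00063363, -0.000323  , -0.00155586, -0.00051598, -0.00033071,
       -0.00092851]), 'effort': array([ 4.50478728e-04, -4.35911715e+01,  3.52925599e+01,  1.73200032e-02,
       -6.17056025e-05,  1.41422532e-06]), 'tcp_pos': array([0.22001812, 0.47621583, 0.23052125]), 'tool_rot': array([ 2.14704479e-01,  9.76678727e-01, -7.87160750e-04, -1.78493286e-04]), 'wrist_force': array([-0.30597694, -0.09662399, -0.23834279]), 'wrist_torque': array([-0.03143523,  0.05009032,  0.00632152]), 'gripper_width': 0.08544595389877087}
{'fovy': 54.93095817591175, 'cx': 285.31985423173546, 'cy': 203.95166004265755, 'D': array([-0.02282136,  0.        ,  0.        ,  0.        ,  0.        ]), 'view': array([[ 3.24727486e-03, -9.99793901e-01, -2.00402170e-02,
         2.37391374e-02],
       [-9.84848082e-01,  2.77340844e-04, -1.73419085e-01,
         5.34370704e-01],
       [ 1.73388902e-01,  2.02997087e-02, -9.84644205e-01,
         8.21755989e-01],
       [ 0.00000000e+00,  0.00000000e+00,  0.00000000e+00,
         1.00000000e+00]])}
```

View pics/t0.png

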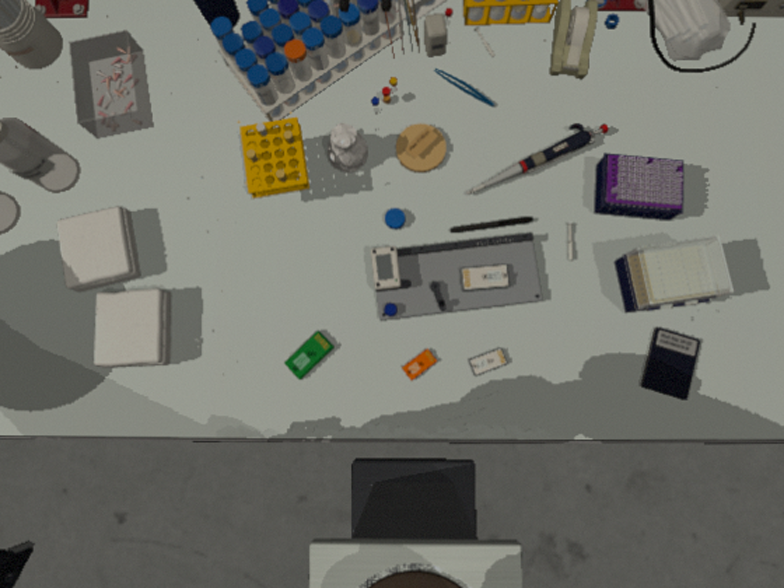

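The top view shows the dock at about (375–548, 235–318) in the 1.4x picture. The chip lies on the deck at (486,277), with the keeper at (438,294). Next I'll enlarge that area.

```bash
python3 - <<'E'
from h import *
p=np.load("pics/t0.npz")["p"][:,:,::-1]
cv2.imwrite("pics/t0c.png",cv2.resize(p[145:240,258:408],None,fx=5.3333,fy=5.3333,interpolation=cv2.INTER_CUBIC))
E
```

```text
(no output)
```

View pics/t0c.png

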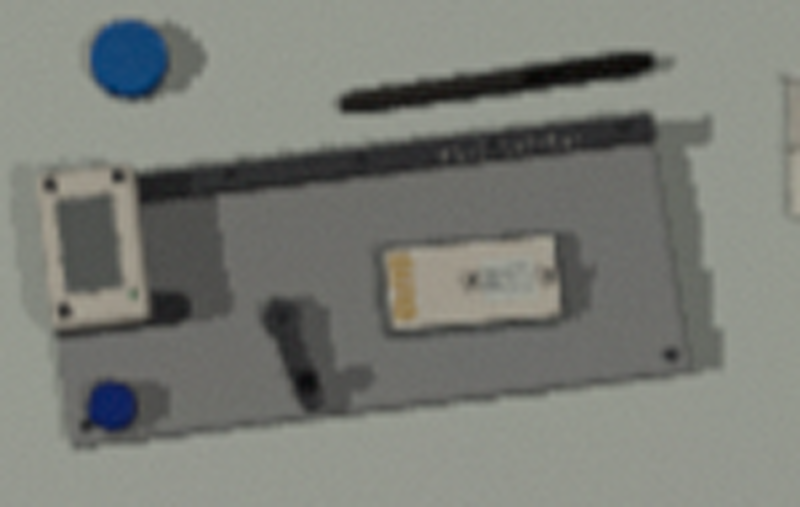

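```bash
python3 - <<'E'
from h import *
px=np.array([(72,445),(690,370),(652,113),(655,142),(137,172),(140,200),(280,315),(306,383),(382,245),(556,234),(563,320),(390,333),(92,247)])/5.3333+np.array([258,145])-.4
z=[.016,.016,.026,.026,.026,.026,.027,.038,.028,.028,.028,.028,.046]
P=onplane("top","t0",px,z)
for n,q in zip("FL FR railoutR railinR railoutL railinL pivot knob c1 c2 c3 c4 head".split(),P): print(n,q.round(4))
yaw=lambda a,b: np.arctan2(-(a-b)[0],(a-b)[1])
print("yaw",yaw(P[0],P[1]),yaw(P[4],P[2]),yaw(P[5],P[3]))
th=yaw(P[0],P[1])*.5+.25*(yaw(P[4],P[2])+yaw(P[5],P[3]))
Rm=np.array([[np.cos(th),-np.sin(th)],[np.sin(th),np.cos(th)]])
# model dock pts
loc=dict(zip(range(13),[(-55,130),(-55,-130),(55,-130),(43,-130),None,None,(-13,36.5),None,None,None,None,None,(23,110)]))
os=[]
for i,l in loc.items():
    if l: o=P[i,:2]-Rm@np.array(l)/1000; os.append(o); print(i,o.round(4))
o=np.median(os,0); print("dock",o,th)
for i in range(6,13): print(i,((P[i,:2]-o)@Rm*1000).round(1))
ch=P[8:12,:2]; print("chip",((ch.mean(0)-o)@Rm*1000), yaw(P[8],P[9])-th,yaw(P[11],P[10])-th)
k=(P[7]-P[6])[:2]@Rm; print("keeper",np.arctan2(k[1],k[0])-np.pi)
E
```

```text
FL [0.4858 0.0564 0.016 ]
FR [ 0.5172 -0.1996  0.016 ]
railoutR [ 0.6245 -0.1858  0.026 ]
railinR [ 0.612  -0.1866  0.026 ]
railoutL [0.5994 0.0297 0.026 ]
railinL [0.5874 0.0284 0.026 ]
pivot [ 0.5385 -0.0295  0.027 ]
knob [ 0.5086 -0.0394  0.038 ]
c1 [ 0.5677 -0.0719  0.028 ]
c2 [ 0.5723 -0.1438  0.028 ]
c3 [ 0.5362 -0.1456  0.028 ]
c4 [ 0.5308 -0.0746  0.028 ]
head [0.5632 0.0473 0.046 ]
yaw 0.12203920445738044 0.11592379209883437 0.11388342352894784
0 [ 0.5558 -0.0662]
1 [ 0.5565 -0.064 ]
2 [ 0.5545 -0.0633]
3 [ 0.5539 -0.0626]
6 [ 0.5557 -0.0642]
12 [ 0.5533 -0.0646]
dock [ 0.55509737 -0.06413659] 0.11847140613563578
6 [-12.4  36.3]
7 [-43.3  30.1]
8 [11.6 -9.2]
9 [  7.7 -81.2]
10 [-28.4 -78.7]
11 [-25.4  -7.5]
12 [ 21.2 109.7]
chip [ -8.63914291 -44.12529406] -0.05471012610924238 -0.04259271770039026
keeper -6.0833644900892025
```

```bash
cat >> h.py <<'E'
O=np.array([.5551,-.0641]); TH=.1185
RM=np.array([[np.cos(TH),-np.sin(TH)],[np.sin(TH),np.cos(TH)]])
def dock(p): return (np.asarray(p)[:2]-O)@RM*1000
def go(x,y,z,ang=None):
    "rows' shift in tool mm to reach dock x,y mm, world z mm; ang = tool y's angle in dock, deg (90 = dock y)"
    s=r.state(); M=R.from_quat(s["tool_rot"]).as_matrix(); t=np.r_[O+RM@np.array([x,y])/1000,z/1000]
    a=np.degrees(np.arctan2(M[1,1],M[0,1])-TH)
    print("t",round(s["time"],2),"at",dock(s["tcp_pos"]).round(1),s["tcp_pos"][2].round(4),"ang",a.round(1),"j",s["joint_pos"].round(2),"w",s["gripper_width"].round(3),"F",s["wrist_force"].round(1))
    print("shift",(M.T@(t-s["tcp_pos"])*1000).round(1),"spin",None if ang is None else (-((ang-a+180)%360-180)).round(1))
E
python3 -c "
from h import *
go(-45,-44,170,90)"
```

```text
Traceback (most recent call last):
  File "h.py", line 32, in go
    print("t",round(s["time"],2),"at",dock(s["tcp_pos"]).round(1),s["tcp_pos"][2].round(4),"ang",a.round(1),"j",s["joint_pos"].round(2),"w",s["gripper_width"].round(3),"F",s["wrist_force"].round(1))
                                                                                                                                            ^^^^^^^^^^^^^^^^^^^^^^^^
AttributeError: 'float' object has no attribute 'round'
```

```bash
sed -i 's/s\["gripper_width"\].round(3)/round(s["gripper_width"],3)/' h.py
python3 -m inch '[-516,-411,40,-31.5,0, -516,-411,40,-31.5,0, -516,-411,40,-31.5,0, -516,-411,40,-31.5,0, -516,-411,60,-31.5,0, -516,-411,60,-31.5,0, -516,-411,60,-31.5,0, -516,-411,60,-31.5,0, -516,-411,60,-31.5,0, -516,-411,60,-31.5,0]'
python3 -c "
from h import *
go(-45,-44,40,90)"
```

```text
time: 1.3
tcp_pos: [0.4925, -0.0677, 0.1764]
tool_rot: [-0.058, 0.998, -0.001, -0.001]
wrist_force: [1.2, 1.2, 0.1]
gripper_width: 0.0427
t 1.3 at [-62.6   3.8] 0.1764 ang 89.9 j [-0.14  0.08 -0.21  1.28 -0.   -0.25] w 0.043 F [1.2 1.2 0.1]
shift [-17.8 -47.7 136.4] spin -0.1
```

```bash
python3 -m inch '[-18,-48,60,0,0, -18,-48,60,0,0, -18,-48,60,0,0, -18,-48,60,0,0]'
python3 - <<'E'
from h import *
snap("wrist","w1",s=1.4); go(-45,-44,21,90)
E
```

```text
time: 1.8
tcp_pos: [0.5161, -0.1124, 0.1176]
tool_rot: [-0.059, 0.998, -0.001, 0.0]
wrist_force: [0.1, 0.1, -0.5]
gripper_width: 0.0424
t 1.85 at [-44.2 -43.3] 0.118 ang 90.0 j [-0.21  0.16 -0.25  1.16 -0.   -0.33] w 0.043 F [-0.6  0.  -0.1]
shift [ 0.8 -0.6 97. ] spin -0.0
```

View pics/w1.png

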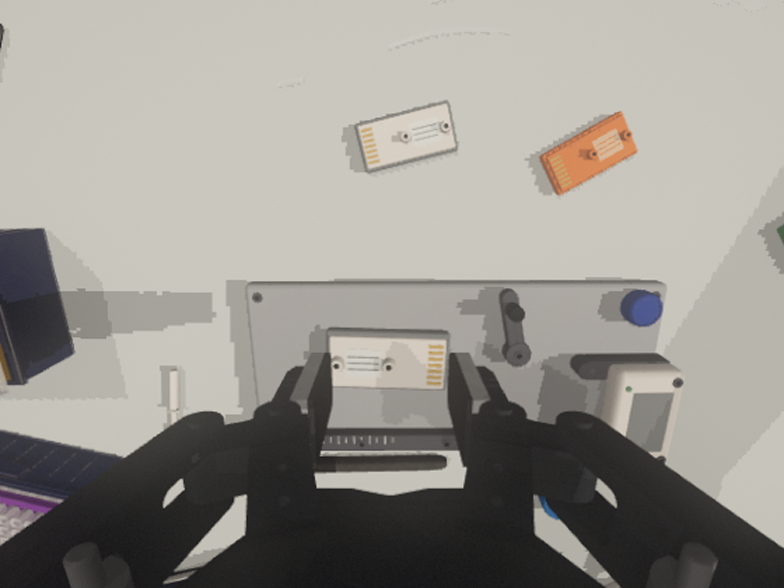

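```bash
python3 - <<'E'
from h import *
px=np.array([(249,284),(665,284),(517,351),(515,312),(329,332),(449,333),(449,390),(330,388),(322,432),(446,430),(613,366),(680,364)])/1.4
P=onplane("wrist","w1",px,[.016,.016,.027,.038]+[.028]*4+[.026]*2+[.046]*2)
for n,q in zip("FR FL pivot knob c1 c2 c3 c4 rail rail head head".split(),P): print(n,dock(q).round(1))
E
```

```text
FR [ -51.7 -129.6]
FL [-51.6 124.5]
pivot [-12.6  32.6]
knob [-40.9  25.8]
c1 [-25.3 -80.4]
c2 [-24.6  -9.3]
c3 [12.9 -7.8]
c4 [ 11.5 -81.4]
rail [ 44.2 -88.2]
rail [42.7 -8.3]
head [-11.2  82.2]
head [-12.  121.6]
```

```bash
python3 -m inch '[1,-1,50,0,0, 1,-1,85,0,0, 1,-1,95,0,0, 1,-1,97,0,0,1,-1,97,0,0]'
python3 -m inch '[-5,0,0,0,0, -10,0,0,0,0, -15,0,0,0,0, -20,0,0,0,0, -24,0,0,0,0, -28,0,0,0,0, -30,0,0,0,0]'
python3 - <<'E'
from h import *
snap("wrist","w2",s=1.4); go(-8,-44,21,90)
E
```

```text
time: 2.48
tcp_pos: [0.5167, -0.1135, 0.0227]
tool_rot: [-0.059, 0.998, -0.001, 0.002]
wrist_force: [0.2, 0.1, -0.2]
gripper_width: 0.0425
time: 3.35
tcp_pos: [0.5468, -0.1103, 0.0236]
tool_rot: [-0.059, 0.998, -0.001, 0.002]
wrist_force: [-4.5, -0.3, 6.4]
gripper_width: 0.0431
t 3.4 at [-13.6 -44.9] 0.0236 ang 90.0 j [-0.2   0.26 -0.34  0.97 -0.   -0.32] w 0.042 F [-3.   0.1  6.3]
shift [-5.6  0.9  2.6] spin -0.0
```

View pics/w2.png

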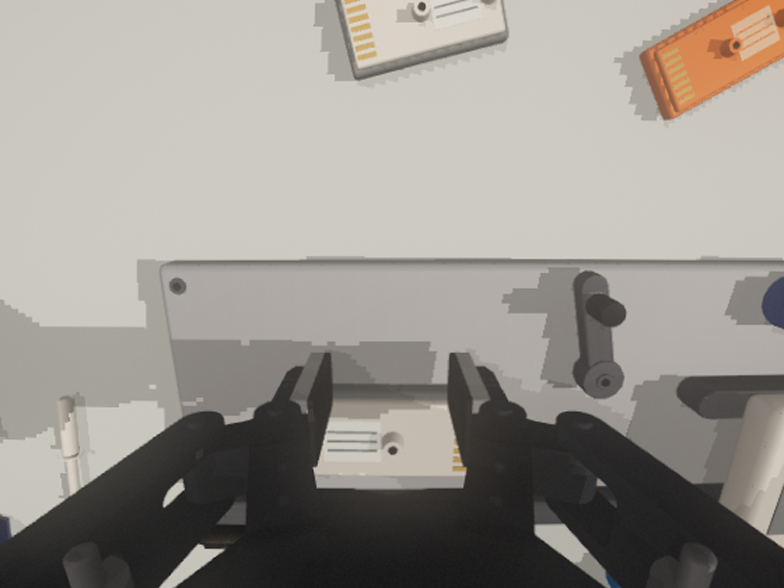

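```bash
python3 - <<'E'
from h import *
P=onplane("wrist","w2",np.array([(345,402),(435,401),(320,474),(464,474),(604,380),(165,263)])/1.4,[.028,.028,.028,.028,.027,.016])
for q in P: print(dock(q).round(1))
for z in (.016,.022,.028): print(z,dock(onplane("wrist","w2",[(311/1.4,353/1.4)],[z])[0]).round(1))
E
```

```text
[ -1.8 -62.5]
[ -2.2 -29. ]
[ 30.5 -73.5]
[ 30.4 -16.4]
[-10.1  34. ]
[ -52.1 -129.3]
0.016 [-16.3 -76.6]
0.022 [-18.9 -75.4]
0.028 [-21.5 -74.1]
```

```bash
python3 - <<'E'
from h import *
p=np.load("pics/w2.npz")["p"][:,:,::-1]
q=p[235:385,170:370].astype(float); q=np.clip(255*(q/255)**.6,0,255).astype(np.uint8)
cv2.imwrite("pics/w2c.png",cv2.resize(q,None,fx=4,fy=4,interpolation=cv2.INTER_CUBIC))
E
```

```text
(no output)
```

View pics/w2c.png

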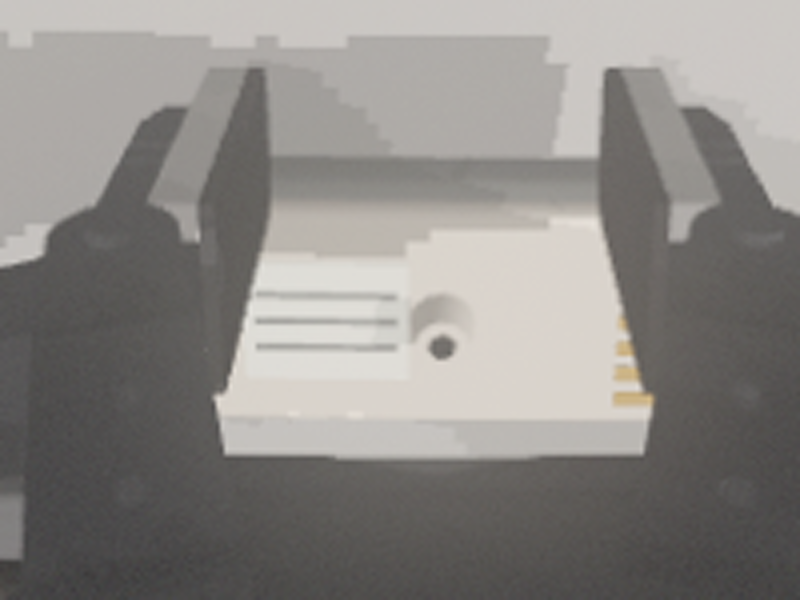

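```bash
python3 - <<'E'
from h import *
M=cam2world("wrist","w2"); print("cam",dock(M[:3,3]).round(1),M[2,3].round(3),"axis",M[:3,2].round(2))
z=np.load("pics/w2.npz"); c=r.calibration("wrist"); d=z["d"]
for col in (250,300):
  for row in list(range(262,352,4)):
    u=cv2.undistortPoints(np.array([[[col,row]]],float),K(c),np.array(c["D"],float)).ravel()
    q=M@np.r_[u*d[row,col],d[row,col],1]; print(col,row,dock(q).round(1),(q[2]*1000).round(1))
E
```

```text
cam [-81.8 -45.4] 0.167 axis [ 0.28  0.03 -0.96]
250 262 [-10.8 -61.4] 16.7
250 266 [ -8.4 -61.5] 16.7
250 270 [ -6.1 -61.6] 16.9
250 274 [ -4.3 -61.5] 18.2
250 278 [ -4.4 -61. ] 22.9
250 282 [ -3.2 -60.9] 25.2
250 286 [ -2.  -60.7] 27.2
250 290 [ -0.7 -60.6] 29.0
250 294 [  1.6 -60.6] 29.1
250 298 [  4.2 -60.7] 28.7
250 302 [  6.6 -60.8] 28.7
250 306 [  9.2 -60.9] 28.6
250 310 [ 11.  -60.9] 29.6
250 314 [ 14. -61.] 28.7
250 318 [ 16.7 -61.1] 28.5
250 322 [ 18.2 -61. ] 29.9
250 326 [ 21.7 -61.3] 28.7
250 330 [ 24.4 -61.4] 28.4
250 334 [ 26.7 -61.4] 28.9
250 338 [ 29.4 -61.5] 28.8
250 342 [ 41.6 -62.9] 17.2
250 346 [ 43.3 -62.8] 18.7
250 350 [-23.2 -53.4] 99.0
300 262 [-11.2 -34.1] 17.4
300 266 [ -8.6 -34. ] 17.1
300 270 [ -6.2 -33.9] 17.2
300 274 [ -3.9 -33.9] 17.3
300 278 [ -4.7 -34.3] 23.4
300 282 [ -3.2 -34.4] 25.1
300 286 [ -1.7 -34.5] 26.7
300 290 [ -0.6 -34.6] 28.8
300 294 [  0.8 -34.7] 30.4
300 298 [  3.7 -34.5] 29.4
300 302 [  6.5 -34.4] 28.9
300 306 [  8.7 -34.4] 29.2
300 310 [ 11.3 -34.4] 29.0
300 314 [ 13.8 -34.3] 28.9
300 318 [ 15.6 -34.3] 29.9
300 322 [ 19.2 -34.1] 28.4
300 326 [ 21.9 -34.1] 28.3
300 330 [ 24.5 -34. ] 28.2
300 334 [ 26.5 -34. ] 28.9
300 338 [ 29.8 -33.9] 28.2
300 342 [ 41. -33.] 17.8
300 346 [ 44.  -32.9] 17.7
300 350 [-21.6 -39.5] 97.1
```

```bash
python3 -m inch '[4,0,0,0,0, 6,0,0,0,0, 6,0,2,0,0, 6,0,4,0,0, 6,0,4,0,0]'
python3 -c "
from h import *
go(-8,-44,19,90)"
```

```text
time: 4.03
tcp_pos: [0.5408, -0.1109, 0.0192]
tool_rot: [-0.059, 0.998, -0.001, 0.002]
wrist_force: [-0.7, -0.5, -0.7]
gripper_width: 0.0426
t 4.03 at [-19.7 -44.8] 0.0192 ang 90.0 j [-0.2   0.26 -0.36  0.95 -0.   -0.32] w 0.043 F [-0.7 -0.5 -0.7]
shift [-11.7   0.8   0.2] spin -0.0
```

```bash
python3 -m inch '[-3,0,0,0,0, -6,0,0,0,0, -8,0,0,0,0, -10,0,0,0,0, -10,0,0,0,0]'
python3 -m inch '[-1,0,0,0,0, -2,0,0,0,0, -2,0,0,0,0]'
python3 -c "
from h import *
go(-8,-44,19,90)"
```

```text
time: 4.65
tcp_pos: [0.551, -0.1097, 0.0192]
tool_rot: [-0.059, 0.998, -0.001, 0.002]
wrist_force: [-0.0, -0.6, -0.6]
gripper_width: 0.0425
time: 5.03
tcp_pos: [0.553, -0.1095, 0.0192]
tool_rot: [-0.059, 0.998, -0.001, 0.002]
wrist_force: [0.1, -0.1, 0.5]
gripper_width: 0.0423
t 5.03 at [ -7.4 -44.8] 0.0192 ang 90.0 j [-0.19  0.28 -0.33  0.96 -0.   -0.31] w 0.042 F [ 0.1 -0.1  0.5]
shift [0.6 0.8 0.2] spin 0.0
```

Low force now. I'll push on in small steps until the rail pushes back.

```bash
python3 -m inch '[-1,0,0,0,0, -2,0,0,0,0, -2,0,0,0,0]' | grep -E "time|force"
python3 -m inch '[-1,0,0,0,0, -1.5,0,0,0,0, -1.5,0,0,0,0]'| grep -E "time|force"
python3 - <<'E'
from h import *
go(-5,-44,19,90); snap("wrist","w3")
M=cam2world("wrist","w3");z=np.load("pics/w3.npz"); c=r.calibration("wrist"); d=z["d"]
for col in (250,300):
  for row in list(range(262,352,4)):
    u=cv2.undistortPoints(np.array([[[col,row]]],float),K(c),np.array(c["D"],float)).ravel()
    q=M@np.r_[u*d[row,col],d[row,col],1]; print(row,dock(q).round(1),(q[2]*1000).round(1),end="; ")
  print()
E
```

```text
time: 5.4
wrist_force: [0.2, 0.2, -0.4]
time: 5.78
wrist_force: [-4.7, -1.7, 3.2]
t 5.78 at [ -4.6 -44.9] 0.0191 ang 90.0 j [-0.19  0.28 -0.32  0.96 -0.   -0.31] w 0.042 F [-4.7 -1.7  3.2]
shift [0.4 0.9 0.1] spin -0.0
262 [ -3.9 -60.9] 16.9; 266 [ -1.8 -60.9] 17.4; 270 [  1.  -61.1] 16.6; 274 [  3.2 -61.1] 16.9; 278 [  5.3 -61.1] 17.5; 282 [  7.4 -61.2] 18.0; 286 [  8.2 -60.9] 20.8; 290 [  8.3 -60.5] 24.8; 294 [ 10.3 -60.6] 25.3; 298 [ 11.2 -60.3] 27.8; 302 [ 12.6 -60.3] 29.2; 306 [ 15.6 -60.4] 28.2; 310 [ 17.5 -60.4] 28.9; 314 [ 19.6 -60.5] 29.3; 318 [ 22.4 -60.6] 28.8; 322 [ 24.8 -60.6] 28.9; 326 [ 27.6 -60.8] 28.3; 330 [-72.5 -45.4] 162.5; 334 [ 31.2 -60.7] 30.2; 338 [ 33.2 -60.7] 30.9; 342 [ 37.4 -61. ] 28.9; 346 [ 39.6 -61. ] 29.3; 350 [-12.7 -53.6] 93.1; 
262 [ -3.8 -34.4] 16.7; 266 [ -1.9 -34.4] 17.6; 270 [  0.8 -34.3] 16.8; 274 [  3.5 -34.2] 16.2; 278 [  5.7 -34.2] 16.6; 282 [  7.5 -34.2] 17.7; 286 [  8.9 -34.3] 19.5; 290 [  8.2 -34.6] 24.8; 294 [ 10.3 -34.6] 25.3; 298 [-72.5 -45.4] 162.5; 302 [ 12.7 -34.8] 29.0; 306 [ 15.  -34.8] 29.0; 310 [ 17.4 -34.7] 28.9; 314 [ 20.3 -34.6] 28.3; 318 [ 22.3 -34.6] 28.8; 322 [ 25.  -34.5] 28.5; 326 [ 27.1 -34.5] 29.0; 330 [ 29.  -34.5] 29.8; 334 [ 31.8 -34.4] 29.4; 338 [ 34.4 -34.4] 29.2; 342 [ 37.8 -34.2] 28.3; 346 [ 39.  -34.3] 30.0; 350 [-12.6 -39.6] 93.0;
```

```bash
python3 -m inch '[-0.7,0,0,0,0, -0.7,0,0,0,0]' | grep -E "time|force"
python3 -m inch '[5,0,0,0,0,15,0,0,0,0, 20,0,-30,0,-1, 20,0,-50,0,-1]' | grep -E "time|force"
python3 - <<'E'
from h import *
go(24,-110,80,90)
E
```

```text
time: 6.08
wrist_force: [-6.1, -1.9, 3.5]
time: 6.58
wrist_force: [1.1, 0.6, -0.1]
t 6.58 at [-24.9 -44.7] 0.0701 ang 90.0 j [-0.2   0.21 -0.29  1.06 -0.   -0.32] w 0.007 F [ 1.1  0.6 -0.1]
shift [-49.  -65.3  -9.6] spin -0.0
```

```bash
python3 -m inch '[-45,-65,-20,0,-1, -45,-65,-20,0,-1, -45,-65,-20,0,-1]' | grep -E "time|force"
python3 - <<'E'
from h import *
snap("wrist","w4",s=1.4); go(24,-111,21,90)
E
```

```text
time: 6.95
wrist_force: [-0.6, -0.4, 0.0]
t 7.0 at [  19.7 -109.7] 0.0901 ang 89.9 j [-0.28  0.32 -0.11  1.14 -0.   -0.4 ] w -0.0 F [-0.5  0.2  0.1]
shift [-4.2 -1.1 69.2] spin -0.1
```

View pics/w4.png

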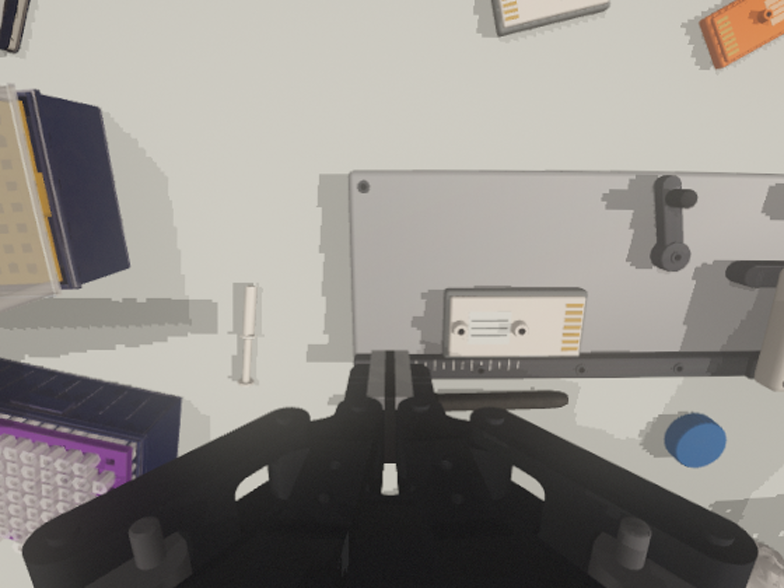

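```bash
python3 - <<'E'
from h import *
P=onplane("wrist","w4",np.array([(446,297),(585,292),(444,356),(578,356),(430,355),(640,353),(677,257)])/1.4,[.028]*4+[.026]*2+[.027])
for q in P: print(dock(q).round(1))
E
```

```text
[ 10.9 -83.1]
[  8.3 -11.7]
[ 43.5 -83. ]
[ 43.9 -10.9]
[ 43.8 -90.3]
[43.2 24.4]
[-9.9 34.4]
```

```bash
python3 -m inch '[-4,-1,40,0,-1, -4,-1,65,0,-1, -4,-1,70,0,-1, -4,-1,70,0,-1]'
python3 -m inch '[0,5,0,0,-1, 0,10,0,0,-1, 0,15,0,0,-1, 0,20,0,0,-1, 0,25,0,0,-1, 0,30,0,0,-1, 0,35,0,0,-1, 0,40,0,0,-1]'| grep -E "time|force"
python3 - <<'E'
from h import *
snap("wrist","w5",s=1.4); go(24,-50,20,90)
E
```

```text
time: 7.5
tcp_pos: [0.5914, -0.1708, 0.0204]
tool_rot: [-0.059, 0.998, -0.001, 0.001]
wrist_force: [-0.5, 0.2, -0.1]
gripper_width: 0.0001
time: 8.5
wrist_force: [0.0, 0.6, 0.6]
t 8.55 at [ 23.4 -69.4] 0.0203 ang 90.0 j [-0.22  0.34 -0.24  0.99 -0.   -0.34] w -0.0 F [-0.5 -0.3  0. ]
shift [-0.6 19.4  0.3] spin -0.0
```

View pics/w5.png

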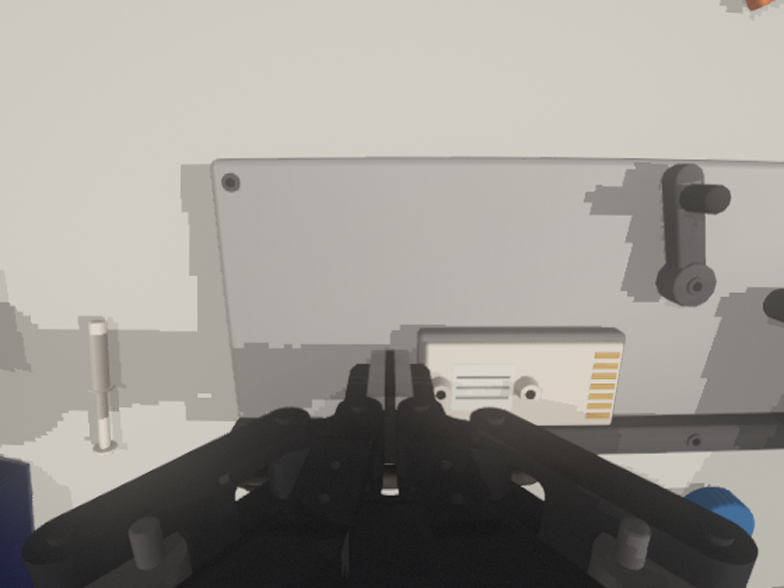

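```bash
python3 - <<'E'
from h import *
P=onplane("wrist","w5",np.array([(425,344),(622,344),(426,419),(612,424),(640,428),(770,420),(697,286)])/1.4,[.028]*4+[.026]*2+[.027])
for q in P: print(dock(q).round(1))
E
python3 -m inch '[0,6,0,0,-1, 0,12,0,0,-1, 0,18,0,0,-1, 0,24,0,0,-1, 0,30,0,0,-1, 0,36,0,0,-1, 0,42,0,0,-1, 0,48,0,0,-1,0,54,0,0,-1,0,60,0,0,-1]'
python3 -c "
from h import *
go(24,30,20,90)"
```

```text
[ 10.8 -58.7]
[11.  10.9]
[ 40.5 -57.6]
[43.3 12.3]
[46.5 24.9]
[44.3 77.4]
[-9.8 34.9]
time: 9.8
tcp_pos: [0.5794, -0.0703, 0.0202]
tool_rot: [-0.059, 0.998, -0.001, 0.001]
wrist_force: [-0.1, -0.9, 0.3]
gripper_width: 0.0001
t 9.8 at [23.4 -9. ] 0.0202 ang 90.0 j [-0.12  0.31 -0.28  0.98 -0.   -0.24] w 0.0 F [-0.1 -0.9  0.3]
shift [-0.6 39.   0.1] spin -0.0
```

```bash
python3 -m inch '[0,4,0,0,-1, 0,8,0,0,-1, 0,12,0,0,-1, 0,15,0,0,-1]'| grep -E "time|force"
python3 -m inch '[0,4,0,0,-1, 0,8,0,0,-1, 0,12,0,0,-1, 0,15,0,0,-1]'| grep -E "time|force"
python3 - <<'E'
from h import *
go(24,30,20,90); snap("wrist","w6",s=1.4)
E
```

```text
time: 10.3
wrist_force: [-0.6, -2.1, 0.9]
time: 10.8
wrist_force: [-0.4, -0.7, 1.2]
t 10.8 at [23.4 21.5] 0.0202 ang 90.0 j [-0.07  0.3  -0.29  0.97 -0.   -0.19] w -0.0 F [-0.4 -0.7  1.2]
shift [-0.6  8.5  0.1] spin -0.0
```

View pics/w6.png

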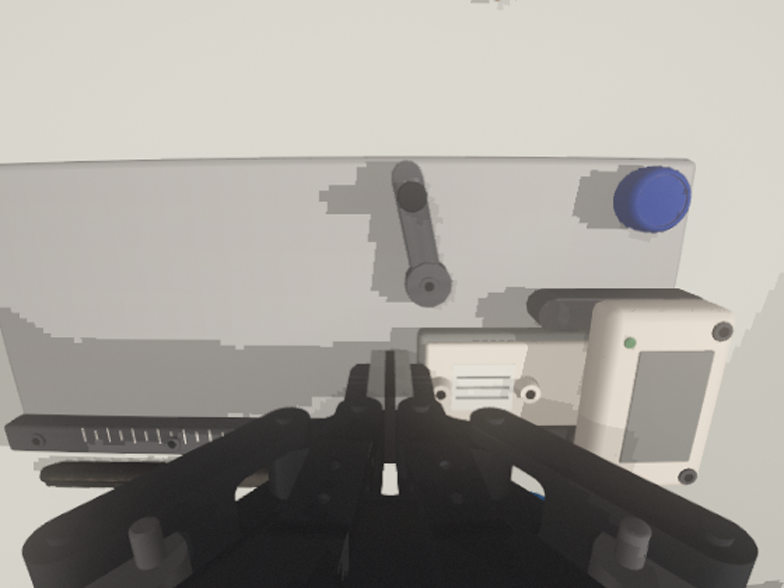

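Chip is inside the pocket and parallel, with its rear edge at column 423. About 8 mm remain, so I'll push slowly until the end stop is felt.

```bash
python3 -m inch '[0,2,0,0,-1, 0,4,0,0,-1, 0,5,0,0,-1, 0,6,0,0,-1]'| grep -E "time|force"
python3 -m inch '[0,1,0,0,-1, 0,2,0,0,-1, 0,2,0,0,-1]'| grep -E "time|force|pos"
python3 -c "
from h import *
go(24,30,20,90)"
```

```text
time: 11.35
wrist_force: [0.7, -0.6, -0.7]
time: 11.72
tcp_pos: [0.5748, -0.0317, 0.0201]
wrist_force: [0.9, 0.3, 0.3]
t 11.72 at [23.3 29.9] 0.0201 ang 90.0 j [-0.05  0.3  -0.3   0.97 -0.   -0.17] w 0.0 F [0.9 0.3 0.3]
shift [-0.7  0.1  0.1] spin 0.0
```

```bash
python3 -m inch '[0,1,0,0,-1, 0,1.5,0,0,-1, 0,1.5,0,0,-1]'| grep -E "time|force|pos"
python3 -m inch '[0,1,0,0,-1, 0,1.5,0,0,-1, 0,1.5,0,0,-1]'| grep -E "time|force|pos"
```

```text
time: 12.1
tcp_pos: [0.5746, -0.0304, 0.0201]
wrist_force: [0.7, -0.8, 0.1]
time: 12.48
tcp_pos: [0.5746, -0.0299, 0.0202]
wrist_force: [0.1, -6.5, 0.9]
```

```bash
python3 -m inch '[0,1,0,0,-1, 0,1,0,0,-1,0,1,0,0,-1]'| grep -E "time|force|pos"
python3 -m inch '[0,-4,0,0,-1, 0,-12,0,0,-1, 0,-15,-40,0,-1, 20,-15,-60,0,-1]'| grep -E "time|force|pos"
python3 -c "
from h import *
go(-46,56,100,90)"
```

```text
time: 12.85
tcp_pos: [0.5746, -0.0299, 0.0203]
wrist_force: [1.0, -5.2, 1.0]
time: 13.35
tcp_pos: [0.5578, -0.0471, 0.082]
wrist_force: [0.5, 0.3, 0.3]
t 13.35 at [ 4.7 16.5] 0.082 ang 89.9 j [-0.08  0.23 -0.25  1.09 -0.01 -0.2 ] w -0.0 F [0.5 0.3 0.3]
shift [ 50.7  39.3 -18.4] spin -0.1
```

```bash
cat >> h.py <<'E'
def C(th,d=16,rad=30):
    u=np.array([-np.cos(th),-np.sin(th)]); t=np.array([np.sin(th),-np.cos(th)]); return np.array([-13,36.5])+rad*u-d*t
def arc(ths,d=16,rad=30):
    for th in ths: print(round(th,2),end=" "); go2(*C(th,d,rad),21,np.degrees(th))
def go2(x,y,z,ang):
    s=r.state(); M=R.from_quat(s["tool_rot"]).as_matrix(); t=np.r_[O+RM@np.array([x,y])/1000,z/1000]
    a=np.degrees(np.arctan2(M[1,1],M[0,1])-TH)
    print((M.T@(t-s["tcp_pos"])*1000).round(1),(-((ang-a+180)%360-180)).round(1))
E
python3 -c "
from h import *
arc([.2],22)"
```

```text
0.2 [51.8 35.9 60.6] 78.5
```

```bash
python3 -m inch '[25,18,-10,10,-1, 51.8,35.9,-10,20,-1, 51.8,35.9,-10,30,-1, 51.8,35.9,-10,40,-1, 51.8,35.9,-10,50,-1, 51.8,35.9,-10,60,-1, 51.8,35.9,-10,70,-1, 51.8,35.9,20,78.5,-1,51.8,35.9,20,78.5,-1,51.8,35.9,20,78.5,-1]'
python3 - <<'E'
from h import *
snap("wrist","w7",s=1.4); arc([.2],22)
E
```

```text
time: 14.6
tcp_pos: [0.5025, -0.0177, 0.0623]
tool_rot: [0.585, 0.811, -0.001, 0.003]
wrist_force: [0.5, 0.7, 0.3]
gripper_width: 0.0005
0.2 [ 0.2 -0.5 41.6] 0.1
```

View pics/w7.png

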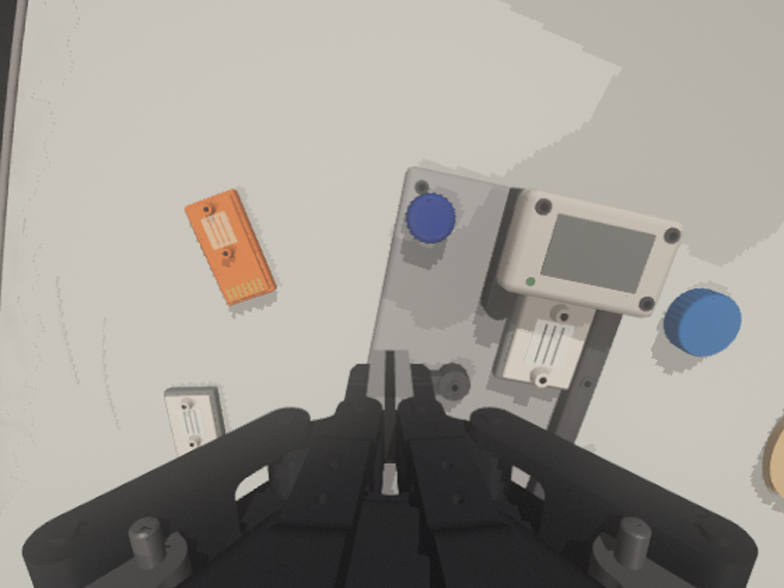

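The chip is still home, with its rear end at about (540,385). The pivot is at (454,384) and the arm is hidden by the fingers. I'll descend and start the arc.

```bash
python3 -m inch '[0,0,30,0,-1, 0,0,41.5,0,-1, 0,0,41.5,0,-1]'
python3 -c "
from h import *
arc(np.arange(.2,1.3,.12))"
```

```text
time: 15.02
tcp_pos: [0.5026, -0.0179, 0.0209]
tool_rot: [0.585, 0.811, -0.001, 0.003]
wrist_force: [0.5, 1.5, -0.3]
gripper_width: -0.0001
0.2 [-5.9 -0.1 -0.1] 0.1
0.32 [-9.6 -1.8 -0. ] -6.8
0.44 [-13.5  -3.   -0. ] -13.6
0.56 [-17.5  -3.8   0. ] -20.5
0.68 [-21.6  -4.1   0. ] -27.4
0.8 [-25.7  -3.9   0.1] -34.3
0.92 [-29.7  -3.2   0.1] -41.1
1.04 [-33.6  -2.1   0.1] -48.0
1.16 [-37.3  -0.5   0.1] -54.9
1.28 [-40.9   1.6   0.2] -61.8
```

```bash
python3 -m inch '[-5.9,0,0,0,-1, -9.6,-1.8,0,-7,-1, -13.5,-3,0,-14,-1, -17.5,-3.8,0,-21,-1, -21.6,-4.1,0,-27,-1, -25.7,-3.9,0,-34,-1, -29.7,-3.2,0,-41,-1, -33.6,-2.1,0,-48,-1, -37.3,-0.5,0,-55,-1, -40.9,1.6,0,-62,-1]'
python3 -c "
from h import *
arc(np.arange(1.4,2.5,.12))"
```

```text
time: 16.27
tcp_pos: [0.5176, -0.0568, 0.0222]
tool_rot: [0.082, 0.997, -0.003, 0.003]
wrist_force: [0.9, -1.3, -0.5]
gripper_width: 0.0001
1.4 [-3.  -1.2  1.2] -6.4
1.52 [-6.8 -2.5  1.2] -13.3
1.64 [-10.8  -3.3   1.3] -20.2
1.76 [-14.9  -3.6   1.3] -27.0
1.88 [-19.   -3.4   1.3] -33.9
2.0 [-23.   -2.8   1.3] -40.8
2.12 [-26.9  -1.6   1.3] -47.7
2.24 [-30.7  -0.    1.4] -54.5
2.36 [-34.2   2.    1.4] -61.4
2.48 [-37.5   4.4   1.4] -68.3
```

```bash
python3 -m inch '[-3,-1.2,1,-6.5,-1, -6.8,-2.5,1,-13,-1, -10.8,-3.3,1,-20,-1, -14.9,-3.6,1,-27,-1, -19,-3.4,1,-34,-1, -23,-2.8,1,-41,-1, -26.9,-1.6,1,-48,-1, -30.7,0,1,-54.5,-1, -34.2,2,1,-61.5,-1, -37.5,4.4,1,-68.5,-1]'
python3 - <<'E'
from h import *
arc(np.r_[2.6:2.97:.12,3.05,3.14]); snap("wrist","w8",s=1.4)
E
```

```text
time: 17.52
tcp_pos: [0.556, -0.0591, 0.0224]
tool_rot: [-0.495, 0.869, -0.004, 0.001]
wrist_force: [-0.4, -0.4, -0.2]
gripper_width: 0.0004
2.6 [-3.8 -0.8  1.4] -6.4
2.72 [-7.7 -2.1  1.4] -13.3
2.84 [-11.7  -2.9   1.4] -20.2
2.96 [-15.7  -3.2   1.4] -27.1
3.05 [-18.8  -3.1   1.4] -32.2
3.14 [-21.8  -2.7   1.4] -37.4
```

View pics/w8.png

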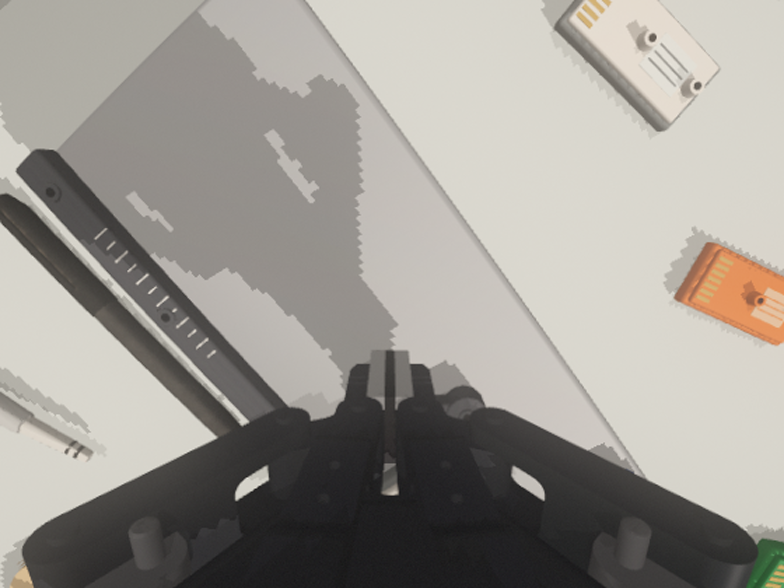

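The arm is no longer on the open deck. Only the hub shows, at (462,403), so the fingers are carrying the arm. I'll finish the arc.

```bash
python3 -m inch '[-3.8,-0.8,1,-6.5,-1, -7.7,-2.1,1,-13.5,-1, -11.7,-2.9,1,-20,-1, -15.7,-3.2,1,-27,-1, -18,-3.1,1,-32,-1, -18.8,-3.1,1,-35,-1]'
python3 -c "
from h import *
go(*C(3.14),21,180)"
```

```text
time: 18.32
tcp_pos: [0.5694, -0.0447, 0.0223]
tool_rot: [0.735, -0.679, 0.005, -0.0]
wrist_force: [0.6, -1.8, 0.3]
gripper_width: 0.0001
t 18.32 at [16.5 17.6] 0.0223 ang -182.3 j [-0.08  0.28 -0.31  0.97 -0.01 -1.73] w 0.0 F [ 0.6 -1.8  0.3]
shift [-2.9 -0.3  1.3] spin -2.3
```

```bash
python3 -m inch '[-1,0,0,-2,-1, -2,0,0,-2,-1, -2,0,0,-2,-1]'| grep -E "time|force|pos"
python3 -m inch '[-1,0,0,0,-1, -1.5,0,0,0,-1, -1.5,0,0,0,-1]'| grep -E "time|force|pos"
```

```text
time: 18.7
tcp_pos: [0.5698, -0.0433, 0.0228]
wrist_force: [0.9, -2.8, 0.6]
time: 19.08
tcp_pos: [0.5698, -0.043, 0.0229]
wrist_force: [0.3, -7.8, -0.2]
```

```bash
python3 -m inch '[-1.5,0,0,0,-1, -1.5,0,0,0,-1]'| grep -E "time|force|pos"
python3 -m inch '[6,0,0,0,-1, 12,0,-10,0,-1, 30,0,-50,0,-1, 80,0,-70,0,-1, 140,0,-80,0,-1, 140,0,-80,0,-1, 140,0,-80,0,-1]'| grep -E "time|force|pos"
python3 - <<'E'
from h import *
snap("top","t9"); p=np.load("pics/t9.npz")["p"][:,:,::-1]
q=np.clip(255*(p[145:240,258:408]/255.)**.6,0,255).astype(np.uint8)
cv2.imwrite("pics/t9c.png",cv2.resize(q,None,fx=5.3333,fy=5.3333,interpolation=cv2.INTER_CUBIC))
E
```

```text
time: 19.32
tcp_pos: [0.5698, -0.043, 0.023]
wrist_force: [1.8, -8.4, 0.6]
time: 20.2
tcp_pos: [0.5841, -0.1809, 0.1051]
wrist_force: [0.2, -0.1, -0.3]
```

View pics/t9c.png

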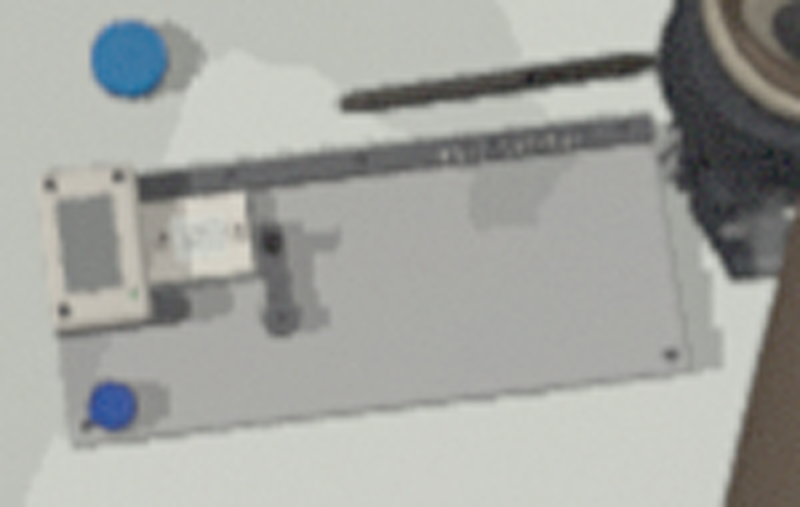

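```bash
python3 - <<'E'
from h import *
px=np.array([(247,192),(255,276),(281,318),(272,241)])/5.3333+np.array([258,145])-.4
P=onplane("top","t9",px,[.028,.028,.027,.038])
for q in P: print(dock(q).round(1))
k=dock(P[3])-dock(P[2]); print(np.arctan2(k[1],k[0])+np.pi)
k=dock(P[0])-dock(P[1]); print("rear edge angle",np.arctan2(k[1],k[0]))
E
```

```text
[40.6 43.4]
[ 4.9 44.5]
[-13.7  36. ]
[16.6 36.4]
3.1521663227807473
rear edge angle -0.03077232203277809
```

```bash
python3 -c "
from station import r
print(r.close_job(), r.state()['time'])"
```

```text
the job is handed in; nothing more can be done
the job is handed in; nothing more can be done
```

The flow chip is home in the dock pocket and the keeper stands behind it. I handed the job in at about 20 s of the 51 s allowed; the hand-in reports no verdict.

**What I did:**
- **To the rail:** I pushed the chip back with the half-open fingertips until it lay flat against the rail.
- **Into the pocket:** I slid it along the rail with the fingers shut until the end stop pushed back with 6.5 N.
- **Keeper:** I swept the arm round by the right until its stop pushed back with 8.4 N, then drew the robot clear.

**Last checks (top camera):**

| Check | Measured | Expected |
|---|---|---|
| Chip rear end, dock y | 43.4–44.5 mm | 43 mm |
| Chip rear edge angle | -0.03 rad, within pixel error | below 0.06 rad |
| Keeper angle | 3.15 rad | above 3.0 rad |
| Both caps and the marker | same pixels as at the start | not moved |

**What was off or unchecked:**
- **First push too high:** the half-open fingertips rode on the chip's upper edge with about 6 N upward force. I backed off, went 4 mm lower and pushed again; depth readings showed the chip still flat on the deck.
- **Cameras disagree slightly:** the wrist and top views of the dock differ by 2–4 mm, so I judged the stops by contact force.
- **Syringe:** it was not in the last crop. It was still lying off the dock's right end in the wrist picture taken just before the final stretch of the keeper sweep.

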